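Check the bench spring gauge at its set marker

TASK

Check the spring gauge with the round barrel and the flat upright paddle: pull its paddle out until its pointer is level with the marker fin clamped on the gauge's scale, and keep it there for about two seconds. Then ease the paddle all the way back home without letting it snap, and let go of it. Leave the other, square-housed gauge with the ball knob alone.

Things in the scene. Friction and masses are not known exactly. Their poses are not given: they have to be found in the camera images.
- gauge_grip (a point): Middle (98 mm up) of the upright black paddle on the round-barrelled gauge: 12 mm thick along the pull (x), 40 mm wide (y), from 48 to 124 mm above the bench. It slides level along its -x, away from the barrel, roughly robotwards. At home the barrel (48 mm diameter, top 64 mm up) begins 32 mm behind it (+x). A pointer in line with its middle reaches to the scale on the +y side. The gauge is fixed.
- mark (a point): Top (50 mm up) of the set marker: a steel saddle with an upright fin (4 mm thick along x, 20 mm wide), fixed at the outer edge of the gauge's white scale, 47 mm to the +y side of the paddle's line and clear of the paddle. x and z are parallel to those of gauge_grip: the pointer is level with the fin when both have the same position along x. It is 70 to 105 mm in front (-x) of the paddle's home.
- gauge_slide (a joint): How far the paddle is pulled out, m: 0 is home against its stop, 0.125 fully out. A spring draws it home with about 2 N at home, growing by 1 N per 10 mm (12.5 N at 105 mm); let go, it snaps back.
- spare_slide (a joint): How far the other gauge's slide is out, m: 0 home, 0.08 fully out, sprung home likewise. This gauge is shorter, with a square grey housing, a round post with a 36 mm ball knob (top 110 mm above the bench) and no marker. It stands on the other side of the bench's middle, 0.34 m or more from the first, and is not to be used.

How it is judged (in metres and radians):
On the way:
1. the paddle's pointer is held still within 10 mm of the marker for one second (x of gauge_grip in the frame of mark between -0.01 and 0.01 m and velocity of joint gauge_slide between -0.02 and 0.02 m/s), for 1 s.
At the end, for the whole second after the job is handed in: The paddle is back home (within 5 mm of its stop), and so is the slide of the other gauge (value of joint each of gauge_slide, spare_slide below 0.005 m); the robot touches nothing.
It fails at once if the paddle snaps back (returns faster than 0.35 m/s while still more than 5 mm from home) (velocity of joint gauge_slide below -0.35 m/s and value of joint gauge_slide above 0.005 m).
It fails at once if the other gauge's slide is pulled out more than 10 mm (value of joint spare_slide above 0.01 m).
It also fails if it takes over 38 s, if anything falls off the work surface, if the arm or the gripper's body presses on something with over 40 N, if the wrist force passes 120 N, or if a joint passes its speed limit or range.

ROBOT

A 7-joint arm with a two-finger parallel gripper is mounted at the origin on the work surface. World frame = base frame: x ahead of the robot, y to its left, z up, the work surface at z = 0. Lengths are in m, angles in degrees, forces in N, time in s.
With the tool pointing down it reaches from about 0.4 to 0.85 m from the base axis. Payload 6.9 kg.
Tool frame: the origin (TCP) lies on the centre line of the jaws, within the pads' length; the fingertips stand 14 mm ahead of it and the grasp point (between the pads) lies 5 mm behind it; z points along the fingers, y is the line along which they close (so a half turn about z gives the same grasp; the last joint's range is limited). The gripper opens to 85 mm and grips with 20 to 120 N. Pads are 22 mm wide; open, the fingers measure 114 mm over their backs; the gripper's body (76 mm by 85 mm) begins 54 mm behind the grasp point. The pads swing forward as they close: fully open they stand 13 mm farther back than shut.
Start: joints at [78.696, 29.078, -13.613, 85.955, 7.202, 65.827, -8.869], TCP at [0.186, -0.597, 0.245] pointing down, gripper open.
Joint ranges: [-176.47, 176.47], [-13.61, 117.27], [-81.72, 77.17], [0.22, 143.17], [-87.28, 267.28], [10, 112.55], [-165.47, 165.47]. Speed limits (degrees/s): [136.94, 136.94, 180, 180, 180, 180, 180].

INTERFACE

Orientations are given as [roll, pitch, yaw] about the fixed x, y, z axes, in that order (R = Rz(yaw) Ry(pitch) Rx(roll)).
In Python, from rig import status, camera, close_job gives the robot as it stands. The module is installed in compiled form; this text tells all that it offers.
- The arm moves only by the tool arm_command, never from a script. Its argument "deltas" is text: rows parted by semicolons, each of 7 numbers parted by spaces: the shift along the world's x, y, z in mm, then the turn, a rotation vector about the world's x, y, z in rad, then the closure, from -1 (fully open) to 1 (shut), so that 0 is half open. A call has 1 to 10 rows; each row shifts and turns the commanded pose from where the row before left it; what a row does not reach is not made up. A row lasts 1/8 s, in which the tool goes at most 62.5 mm and 10.7 degrees, less where a joint would pass 70% of its speed; a pose out of reach is approached as far as the arm can. A call with a gripper value outside its range is refused whole. The fingers move at their own pace and stop on an object; "grip_force" is the grip in N (left out, the last holds). Time passes only in rows, so rows that do not move let the fingers close. It gives the time, the measured TCP pose, the force, the opening and the grip force at its end, in the units of the state.
- status.state(): the state, without advancing time (a new reading comes with each control period).
- camera(name): name is "side" or "top"; returns a dict with "pixels" (420x560x3 uint8, red, green, blue), "mtx" (3x3 intrinsics, pixels), "world_from_camera" (4x4, takes a point from camera to world coordinates). Camera axes: x right, y up, looking along -z (the intrinsics and any distortion apply to the point x, -y, -z); pixel columns grow to the right and rows downward; lengths in m; the calibration is good to about 2 mm. A picture is of the moment at which its call begins. There is no depth.
- close_job(): hands the job in; it is judged then, once.
The state is a dict: "clock": time; "q": joint angles; "joint_velocities": joint speeds; "effort": joint torques, N m; "position": TCP position; "tool_rot": TCP orientation; "ft_force": force on the tool from outside, world axes, zero at the start; "ft_torque": the same for the moment, N m; "grip_width": opening from 0.0 (shut) to 1.0 (fully open); "finger_force": force on a finger pad.
Only numpy, scipy, OpenCV 4.12 (cv2) and the standard library are available. Lean on these libraries where they do the work, as an engineer would, in place of code of your own. Each camera call takes 0.05 s, during which the arm holds its last target. There are 200 camera calls.

## Working session

There is one attempt and no reset: what is moved stays moved. The work goes in short steps, Python scripts to look and compute and a tool call to move; the robot and the scene stay as the last step left them, time stands still between calls to the robot, and variables do not carry over. Pictures are saved under pics/ and viewed, at most 10 in all, crops included, and the job is handed in when it is done.

Besides the shell and the picture viewer there is one more tool, called as a command line: name --argument value ..., lists and objects as JSON in quotes. arm_command: Moves the arm, as the interface text tells. Its arguments: {"type":"object","properties":{"deltas":{"type":"string"},"grip_force":{"type":"number"}},"required":["deltas"]}

```bash
mkdir -p pics; cat > h.py <<'E'
import numpy as np, cv2
from rig import status, camera, close_job
def snap(n, f):
    c=camera(n); cv2.imwrite(f'pics/{f}.png', c['pixels'][:,:,::-1]); np.savez(f'pics/{f}.npz', **{k:np.array(c[k]) for k in('pixels','mtx','world_from_camera')}); return c
def proj(c,P):
    T=np.linalg.inv(c['world_from_camera']); p=T[:3,:3]@np.array(P)+T[:3,3]; K=c['mtx']
    q=K@np.array([p[0],-p[1],-p[2]]); return q[:2]/q[2]
def ray(c,u,v,z):
    T=np.array(c['world_from_camera']); d=np.linalg.inv(c['mtx'])@np.array([u,v,1.]); d=T[:3,:3]@np.array([d[0],-d[1],-d[2]]); o=T[:3,3]
    return o+d*(z-o[2])/d[2]
E
python3 - <<'E'
from h import *
for n in('top','side'):
    c=snap(n,n+'0'); print(n,c.keys(),np.round(c['world_from_camera'],3).tolist(),c['mtx'].tolist())
a=[cv2.imread(f'pics/{n}0.png') for n in('top','side')]
print(status.state())
E
```

```text
top dict_keys(['pixels', 'mtx', 'world_from_camera']) [[-0.029, 0.988, -0.151, 0.406], [-0.999, -0.024, 0.034, 0.02], [0.03, 0.152, 0.988, 1.011], [0.0, 0.0, 0.0, 1.0]] [[461.5550408460439, 0.0, 278.96827173147227], [0.0, 461.5550408460439, 204.41409892185138], [0.0, 0.0, 1.0]]
side dict_keys(['pixels', 'mtx', 'world_from_camera']) [[0.833, 0.352, -0.427, 0.23], [-0.553, 0.505, -0.663, -0.484], [-0.018, 0.788, 0.615, 0.548], [0.0, 0.0, 0.0, 1.0]] [[431.0894809867422, 0.0, 281.1566806367382], [0.0, 431.0894809867422, 209.29166498828593], [0.0, 0.0, 1.0]]
{'clock': 0.1, 'q': array([ 78.69528416,  29.12130762, -13.61058902,  86.00465161,
         7.20129513,  65.8259547 ,  -8.86710034]), 'joint_velocities': array([ 0.02830716, -0.15838043, -0.1230356 , -0.1823683 ,  0.07025507,
        0.11169117, -0.03189887]), 'effort': array([-5.49852586e-03, -6.21830463e+01, -2.19457045e+00, -2.50201625e+01,
        1.26027528e-02,  7.90888967e-03, -2.37400729e-05]), 'position': array([ 0.18618807, -0.59616451,  0.24450079]), 'tool_rot': array([-1.79906817e+02,  4.06441230e-04,  1.73531694e+01]), 'ft_force': array([-0.61471552,  0.56896239,  0.11253864]), 'ft_torque': array([ 0.01613186,  0.0113673 , -0.00057178]), 'finger_force': 0.0, 'grip_width': 0.9996073601271046}
```

View pics/top0.png

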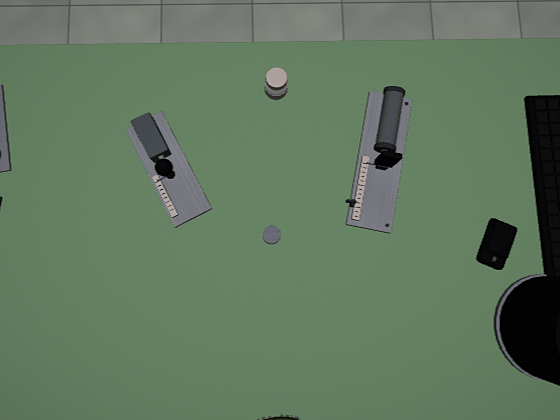

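View pics/side0.png

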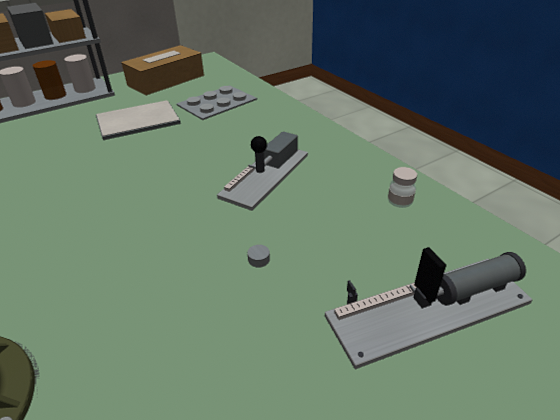

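The top view shows the round-barrel gauge on the right: barrel (390,120), paddle (388,160), marker (351,203). The ball-knob gauge is on the left at (165,168). The side view shows the paddle at (430,277) and the marker at (351,292). Next I'll zoom in on both.

```bash
python3 - <<'E'
import cv2,numpy as np
a=cv2.imread('pics/top0.png')[80:240,335:420]; b=cv2.imread('pics/side0.png')[235:365,320:540]
g=lambda i:np.uint8(255*(i/255.)**.6)
a=cv2.resize(g(a),None,fx=3.5,fy=3.5,interpolation=2); b=cv2.resize(g(b),None,fx=2.2,fy=2.2,interpolation=2)
o=np.zeros((600,800,3),np.uint8); o[:a.shape[0],:a.shape[1]]=a; o[:b.shape[0],305:305+b.shape[1]]=b
cv2.imwrite('pics/z0.png',o)
E
```

```text
(no output)
```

View pics/z0.png

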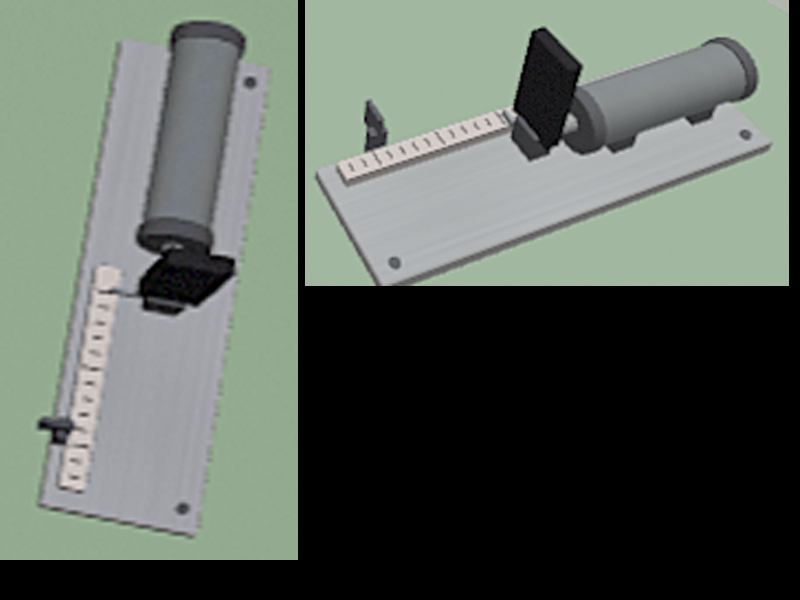

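The zoom shows the paddle's top edge, the pointer on the scale near its home end, and the fin at about 3/4 of the scale. Now I'll cast rays.

```bash
python3 - <<'E'
from h import *
L=lambda n:dict(np.load(f'pics/{n}.npz'))
t,s=L('top0'),L('side0')
T=lambda u,v,z:ray(t,335+u/3.5,80+v/3.5,z)
S=lambda u,v,z:ray(s,320+(u-305)/2.2,235+v/2.2,z)
z=.008
for a,b in(((118,40),(40,507)),((268,66),(197,535))):
    d=T(*a,z)-T(*b,z); print('edge',np.round(T(*a,z),4),np.round(T(*b,z),4),np.degrees(np.arctan2(d[1],d[0])))
# side edge right
d=S(770,145,z)-S(380,285,z); print('side edge',np.degrees(np.arctan2(d[1],d[0])))
for n,p in(('pad +y front',(540,28)),('pad -y front',(576,68)),('pad -y back',(581,66)),('pad +y back',(546,27))): print(n,np.round(S(*p,.124),4))
for n,p in(('-y back',(237,257)),('-y front',(230,272))): print('top',n,np.round(T(*p,.124),4))
print('fin side',np.round(S(367,101,.05),4),np.round(S(381,122,.05),4)); print('fin top',np.round(T(40,422,.05),4),np.round(T(72,426,.05),4))
print('pointer top(z.02)',np.round(T(105,290,.02),4))
E
```

```text
edge [ 0.8171 -0.2285  0.008 ] [ 0.5105 -0.1612  0.008 ] -12.397609329551528
edge [ 0.7975 -0.3267  0.008 ] [ 0.4903 -0.2591  0.008 ] -12.40819040439373
side edge -13.311425943323366
pad +y front [ 0.645  -0.2199  0.124 ]
pad -y front [ 0.6354 -0.257   0.124 ]
pad -y back [ 0.6393 -0.2576  0.124 ]
pad +y back [ 0.6489 -0.2215  0.124 ]
top -y back [ 0.6385 -0.2603  0.124 ]
top -y front [ 0.6298 -0.2557  0.124 ]
fin side [ 0.5611 -0.1564  0.05  ] [ 0.5564 -0.1765  0.05  ]
fin top [ 0.5577 -0.1562  0.05  ] [ 0.5548 -0.1756  0.05  ]
pointer top(z.02) [ 0.646  -0.2075  0.02  ]
```

arm_command --deltas "22.7 17.8 0 0 0 0.0526 -1;22.7 17.8 0 0 0 0.0526 -1;22.7 17.8 0 0 0 0.0526 -1;22.7 17.8 0 0 0 0.0526 -1;22.7 17.8 0 0 0 0.0526 -1;22.7 17.8 0 0 0 0.0526 -1;22.7 17.8 0 0 0 0.0526 -1;22.7 17.8 0 0 0 0.0526 -1;22.7 17.8 0 0 0 0.0526 -1;22.7 17.8 0 0 0 0.0526 -1"

```text
clock: 1.35
position: [0.4147, -0.4173, 0.2453]
tool_rot: [-180.0, 0.0, 47.7]
ft_force: [-0.4, 0.8, 0.2]
grip_width: 1.002
finger_force: 0.0
```

arm_command --deltas "22.7 17.8 0 0 0 0.0526 -1;22.7 17.8 0 0 0 0.0526 -1;22.7 17.8 0 0 0 0.0526 -1;22.7 17.8 0 0 0 0.0526 -1;22.7 17.8 0 0 0 0.0526 -1;22.7 17.8 0 0 0 0.0526 -1;22.7 17.8 0 0 0 0.0526 -1;22.7 17.8 0 0 0 0.0526 -1;22.7 17.8 0 0 0 0.0526 -1;22.7 17.8 0 0 0 0.0526 -1;"

```text
clock: 2.6
position: [0.6414, -0.2391, 0.2451]
tool_rot: [-180.0, -0.0, 77.8]
ft_force: [-0.2, 0.1, -0.4]
grip_width: 0.999
finger_force: 0.0
```

arm_command --deltas "0 0 -20 0 0 0 -1;0 0 -20 0 0 0 -1;0 0 -20 0 0 0 -1;0 0 -15 0 0 0 -1;0 0 -15 0 0 0 -1;0 0 -10 0 0 0 -1;0 0 -10 0 0 0 -1;0 0 -5 0 0 0 -1"

```text
clock: 3.6
position: [0.6403, -0.2406, 0.1297]
tool_rot: [-180.0, -0.0, 77.6]
ft_force: [0.7, -0.1, 0.7]
grip_width: 1.0
finger_force: 0.0
```

```bash
python3 - <<'E'
from h import *
b=snap('side','side1')['pixels'][200:350,320:540]
t=snap('top','top1')['pixels'][60:240,335:430]
g=lambda i:np.uint8(255*(i/255.)**.6)[:,:,::-1]
b=cv2.resize(g(b),None,fx=2.2,fy=2.2); t=cv2.resize(g(t),None,fx=3.2,fy=3.2)
o=np.zeros((600,800,3),np.uint8); o[:t.shape[0],:t.shape[1]]=t; o[:b.shape[0],310:310+b.shape[1]]=b
cv2.imwrite('pics/z1.png',o)
E
```

```text
(no output)
```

View pics/z1.png

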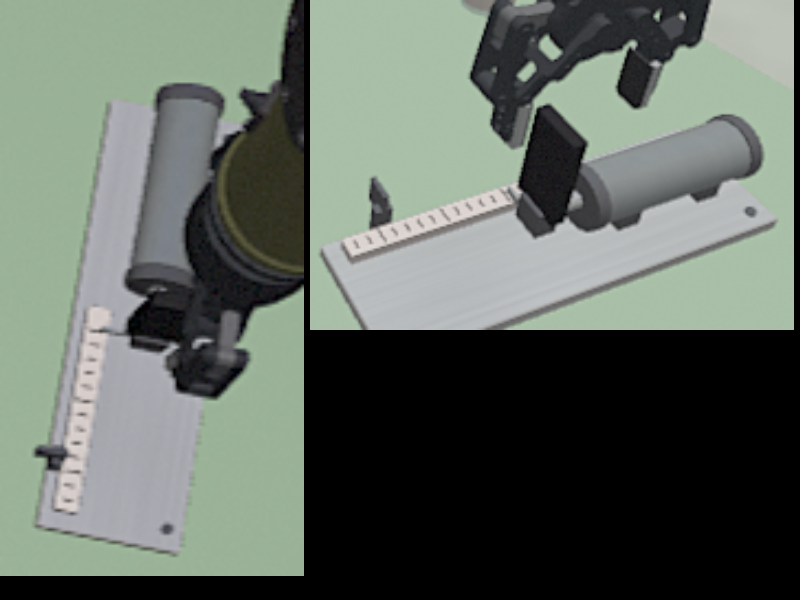

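The fingers straddle the paddle, front at zoom (515,130) and rear over the barrel at (640,85). I'll lower and close.

arm_command --deltas "0 0 -10 0 0 0 -1;0 0 -10 0 0 0 -1;0 0 -10 0 0 0 -1;0 0 0 0 0 0 0;0 0 0 0 0 0 0.3;0 0 0 0 0 0 0.5;0 0 0 0 0 0 0.7;0 0 0 0 0 0 0.8;0 0 0 0 0 0 0.9;0 0 0 0 0 0 1" --grip_force 40

```text
clock: 4.95
position: [0.6375, -0.24, 0.1006]
tool_rot: [-179.7, 0.0, 77.6]
ft_force: [-11.2, 3.7, 7.3]
grip_width: 0.135
finger_force: 40.6
```

arm_command --deltas "0 0 0 0 0 0 1;0 0 0 0 0 0 1;0 0 0 0 0 0 1;0 0 0 0 0 0 1"

```text
clock: 5.45
position: [0.6375, -0.24, 0.1006]
tool_rot: [-179.7, 0.0, 77.6]
ft_force: [-11.3, 3.4, 7.6]
grip_width: 0.137
finger_force: 40.6
```

arm_command --deltas "-3 0.65 0 0 0 0 1;-5 1.1 0 0 0 0 1;-5 1.1 0 0 0 0 1;-5 1.1 0 0 0 0 1;-5 1.1 0 0 0 0 1;-5 1.1 0 0 0 0 1;-5 1.1 0 0 0 0 1;-5 1.1 0 0 0 0 1;-5 1.1 0 0 0 0 1;-5 1.1 0 0 0 0 1" --grip_force 60

```text
clock: 6.7
position: [0.593, -0.2299, 0.1007]
tool_rot: [179.9, -0.0, 77.6]
ft_force: [7.3, 0.3, 1.8]
grip_width: 0.136
finger_force: 60.3
```

arm_command --deltas "-5 1.1 0 0 0 0 1;-5 1.1 0 0 0 0 1;-5 1.1 0 0 0 0 1;-5 1.1 0 0 0 0 1;-5 1.1 0 0 0 0 1;-5 1.1 0 0 0 0 1;-5 1.1 0 0 0 0 1;-5 1.1 0 0 0 0 1;-3 0.65 0 0 0 0 1;0 0 0 0 0 0 1"

```text
clock: 7.95
position: [0.5512, -0.2204, 0.1007]
tool_rot: [179.8, -0.1, 77.6]
ft_force: [10.0, -1.4, -2.5]
grip_width: 0.134
finger_force: 60.0
```

```bash
python3 - <<'E'
from h import *
b=snap('side','side2')['pixels'][200:350,320:540]
t=snap('top','top2')['pixels'][60:240,335:430]
g=lambda i:np.uint8(255*(i/255.)**.6)[:,:,::-1]
b=cv2.resize(g(b),None,fx=2.2,fy=2.2); t=cv2.resize(g(t),None,fx=3.2,fy=3.2)
o=np.zeros((600,800,3),np.uint8); o[:t.shape[0],:t.shape[1]]=t; o[:b.shape[0],310:310+b.shape[1]]=b
cv2.imwrite('pics/z2.png',o)
E
```

```text
(no output)
```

View pics/z2.png

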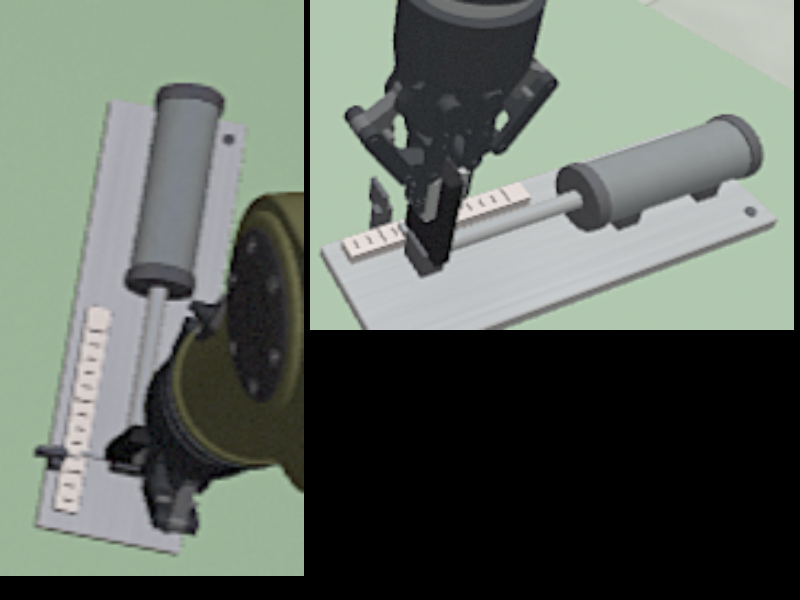

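The pointer sits at top zoom (78,457), a few mm short of the fin once height parallax is allowed for. Paddle travel is 88.5 mm against an estimated 94, so I'll pull 5.5 mm more and hold.

arm_command --deltas "-2 0.4 0 0 0 0 1;-2 0.4 0 0 0 0 1;-1.5 0.3 0 0 0 0 1;0 0 0 0 0 0 1;0 0 0 0 0 0 1;0 0 0 0 0 0 1;0 0 0 0 0 0 1;0 0 0 0 0 0 1;0 0 0 0 0 0 1;0 0 0 0 0 0 1"

```text
clock: 9.3
position: [0.5461, -0.2193, 0.1007]
tool_rot: [179.7, -0.1, 77.6]
ft_force: [10.4, -1.1, -2.8]
grip_width: 0.134
finger_force: 59.9
```

```bash
python3 - <<'E'
from h import *
c=snap('top','top3')
g=lambda i:np.uint8(255*(i/255.)**.6)[:,:,::-1]
cv2.imwrite('pics/z3.png',cv2.resize(g(c['pixels'][180:240,335:400]),None,fx=9,fy=9,interpolation=2))
E
```

```text
(no output)
```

View pics/z3.png

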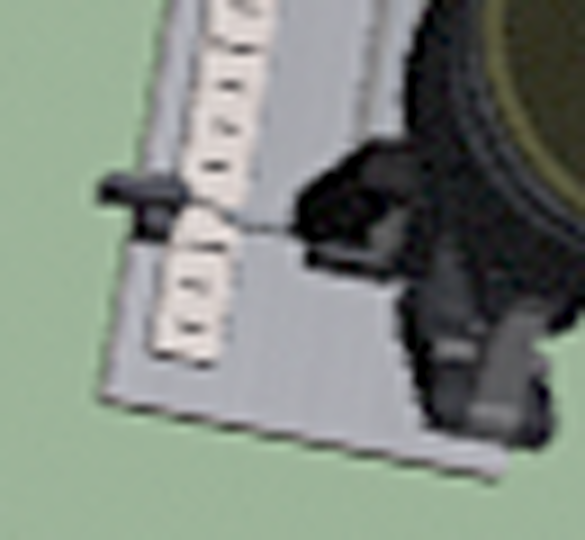

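The pointer runs from (295,230) to about (215,212). The fin's top spans (100,187) to (185,190).

```bash
python3 - <<'E'
from h import *
c=dict(np.load('pics/top3.npz')); X=np.array([.9766,-.2149,0]);Y=np.array([.2149,.9766,0])
for n,u,v,zs in(('ptr',280,230,(.015,.03,.05)),('ptr tip',225,215,(.015,.03,.05)),('finL',105,186,(.05,)),('finR',183,195,(.05,)),('saddle low',150,238,(.01,))):
    for z in zs: p=ray(c,335+u/9,180+v/9,z); print(n,z,np.round([p@X,p@Y],4))
p=np.array(status.state()['position']);print(p@X,p@Y)
E
```

```text
ptr 0.015 [ 0.5824 -0.0822]
ptr 0.03 [ 0.5795 -0.0794]
ptr 0.05 [ 0.5757 -0.0756]
ptr tip 0.015 [ 0.5835 -0.0684]
ptr tip 0.03 [ 0.5806 -0.0658]
ptr tip 0.05 [ 0.5768 -0.0622]
finL 0.05 [ 0.5782 -0.0332]
finR 0.05 [ 0.5796 -0.0517]
saddle low 0.01 [ 0.5753 -0.0521]
0.5804808961685207 -0.09682166993400472
```

The pointer (about 0.580 along the gauge axis) matches the fin (about 0.579) within 2 mm. I'll keep holding, then ease it back.

arm_command --deltas "0 0 0 0 0 0 1;0 0 0 0 0 0 1;0 0 0 0 0 0 1;0 0 0 0 0 0 1;0 0 0 0 0 0 1;0 0 0 0 0 0 1;0 0 0 0 0 0 1;0 0 0 0 0 0 1;0 0 0 0 0 0 1;0 0 0 0 0 0 1"

```text
clock: 10.6
position: [0.5461, -0.2193, 0.1007]
tool_rot: [179.7, -0.1, 77.6]
ft_force: [11.8, -1.0, -2.9]
grip_width: 0.136
finger_force: 59.9
```

arm_command --deltas "3 -0.65 0 0 0 0 1;5 -1.1 0 0 0 0 1;5 -1.1 0 0 0 0 1;5 -1.1 0 0 0 0 1;5 -1.1 0 0 0 0 1;5 -1.1 0 0 0 0 1;5 -1.1 0 0 0 0 1;5 -1.1 0 0 0 0 1;5 -1.1 0 0 0 0 1;5 -1.1 0 0 0 0 1"

```text
clock: 11.85
position: [0.5929, -0.2299, 0.1007]
tool_rot: [179.9, -0.0, 77.6]
ft_force: [6.6, -0.6, 1.1]
grip_width: 0.129
finger_force: 60.6
```

arm_command --deltas "5 -1.1 0 0 0 0 1;5 -1.1 0 0 0 0 1;5 -1.1 0 0 0 0 1;5 -1.1 0 0 0 0 1;5 -1.1 0 0 0 0 1;5 -1.1 0 0 0 0 1;5 -1.1 0 0 0 0 1;4 -0.9 0 0 0 0 1;3 -0.6 0 0 0 0 1;2 -0.4 0 0 0 0 1"

```text
clock: 13.1
position: [0.6358, -0.2396, 0.1006]
tool_rot: [-180.0, 0.0, 77.6]
ft_force: [1.2, -0.1, 6.3]
grip_width: 0.135
finger_force: 61.4
```

Still 1.5 mm or so from the stop; I'll press lightly home and check the force.

arm_command --deltas "1 -0.2 0 0 0 0 1;1 -0.2 0 0 0 0 1;1 -0.2 0 0 0 0 1;0 0 0 0 0 0 1;0 0 0 0 0 0 1"

```text
clock: 13.72
position: [0.6373, -0.2399, 0.1006]
tool_rot: [-179.8, 0.0, 77.6]
ft_force: [-2.9, 0.9, 9.2]
grip_width: 0.128
finger_force: 61.8
```

The force has reversed, so the paddle is at its stop (same TCP as at first grip). Now I'll open gently and lift.

arm_command --deltas "0 0 0 0 0 0 0.6;0 0 0 0 0 0 0.4;0 0 0 0 0 0 0;0 0 0 0 0 0 -0.5;0 0 0 0 0 0 -1;0 0 0 0 0 0 -1;0 0 0 0 0 0 -1;0 0 0 0 0 0 -1" --grip_force 20

```text
clock: 14.72
position: [0.6388, -0.2402, 0.1003]
tool_rot: [-180.0, 0.0, 77.6]
ft_force: [0.7, -0.2, 0.1]
grip_width: 0.997
finger_force: 0.0
```

arm_command --deltas "0 0 10 0 0 0 -1;0 0 15 0 0 0 -1;0 0 20 0 0 0 -1;0 0 20 0 0 0 -1;0 0 20 0 0 0 -1;0 0 20 0 0 0 -1;0 0 15 0 0 0 -1;0 0 10 0 0 0 -1;0 0 0 0 0 0 -1;0 0 0 0 0 0 -1"

```text
clock: 15.98
position: [0.6385, -0.2402, 0.2295]
tool_rot: [-179.9, -0.0, 77.6]
ft_force: [0.5, -0.4, 0.2]
grip_width: 1.001
finger_force: 0.0
```

```bash
python3 - <<'E'
from h import *
cv2.imwrite('pics/side4.png',snap('side','side4')['pixels'][:,:,::-1])
E
```

```text
(no output)
```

View pics/side4.png

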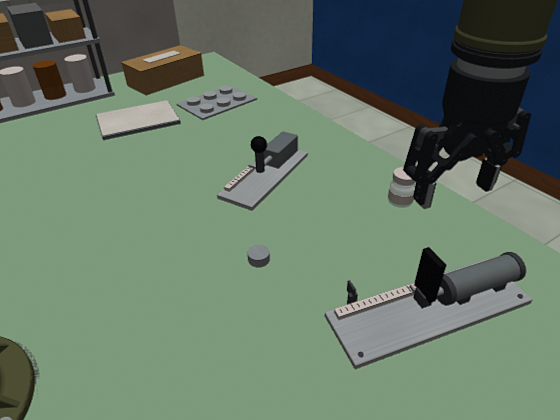

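The paddle is back at its starting position (430,277), the gripper is well clear above it, and the other gauge is untouched.

```bash
python3 -c "
from rig import close_job; print(close_job())"
```

```text
the job is handed in; nothing more can be done
None
```

The paddle was held level with the marker (within about 2 mm by my measurement) for over 2 s, eased home at about 40 mm/s and released; the other gauge was not touched, and the job was handed in at about 16 s, though no verdict came back.

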